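# Line up the slider camera on a coffee carton

### The arm

A 7-joint arm with a two-finger parallel gripper is mounted at the origin on a cart in front of the work surface, level with it; the furniture and walls round the work are solid. World frame = base frame: x ahead of the robot, y to its left, z up, the work surface at z = 0. Lengths are in m, angles in rad, forces in N, time in s.
With the tool pointing down it reaches from about 0.425 to 0.925 m from the base axis. Payload 6.8 kg.
Tool frame: the origin (TCP) lies at the very end of the fingers, on their centre line; the grasp point (between the pads) lies 19 mm behind it; z points along the fingers, y is the line along which they close (so a half turn about z gives the same grasp; the last joint's range is limited). The gripper opens to 85 mm and grips with 20 to 120 N. Pads are 22 mm wide; open, the fingers measure 114 mm over their backs; the gripper's body (76 mm by 85 mm) begins 54 mm behind the grasp point. The pads swing forward as they close: fully open they stand 13 mm farther back than shut.
Start: joints at [-1.43, 0.477, 0.022, 1.555, -0.011, 1.109, -0.083], TCP at [0.166, 0.654, 0.231] pointing down, gripper open.
Joint ranges: [-2.96, 2.96], [-0.34, 2.1], [-1.41, 1.46], [0.24, 2.44], [-1.37, 4.51], [0.17, 1.92], [-2.96, 2.96]. Speed limits (rad/s): [2.39, 2.39, 3.14, 3.14, 3.14, 3.14, 3.14].

### API

Orientations are given as a unit quaternion [w, x, y, z].
In Python, from station import bot gives the robot as it stands.
- The arm moves only by the tool advance, called in YAML: its name, and indented under it one key for each argument. Schema: {"type":"object","properties":{"deltas":{"type":"object","properties":{"moves":{"type":"array","items":{"type":"array","items":{"type":"number"},"minItems":5,"maxItems":5},"minItems":1,"maxItems":20}},"additionalProperties":false,"required":["moves"]},"force":{"type":"number"},"only":{"type":"string"},"quiet":{"type":"boolean"},"lines":{"type":"string"}},"required":["deltas"],"additionalProperties":false}. deltas is an object whose key "moves" holds a list of rows, 1 to 20 of them, each of 5 numbers: dx, dy, dz in m, then a turn about the tool's z in rad, then the opening from 0.0 (shut) to 1.0 (fully open); each row shifts and turns the commanded pose from where the row before left it, along the tool's axes as they then stand; what a row does not reach is not made up. A row lasts 1/10 s, in which the tool goes at most 0.05 m and 0.15 rad, less where a joint would pass 70% of its speed; a pose out of reach is approached as far as the arm can. The fingers move at their own pace and stop on an object; force is the grip in N (left out, the last holds). Time passes only in rows, so rows that do not move let the fingers close. The tool returns the time, the measured TCP pose, the force, the opening and the grip force at its end. only (a regular expression) keeps the lines of the reply that match it, lines (a string "A,B") keeps lines A to B, and quiet returns only ok. Input that does not fit is refused with a message, and nothing moves.
- bot.get_obs(): the state, without advancing time (a new reading comes with each control period).
- bot.read_camera(name): name is "side" or "top"; returns the picture (400x640x3 uint8, blue, green, red); there is no depth.
- bot.camera_info(name): a dict with "vertical_fov" (degrees; the focal length in pixels is half the picture's height over the tangent of half this angle, whatever the lens; pixels are square), "cx", "cy" (the principal point, pixels), "k1" (the pictures are not rectified: a ray, as slopes to the right and down, at radius r is drawn at 1 + k1 r^2 times it, then the intrinsics apply), "view" (4x4, takes a point from world to camera coordinates). Camera axes: x right, y up, looking along -z (the intrinsics and any distortion apply to the point x, -y, -z); pixel columns grow to the right and rows downward; lengths in m; the calibration is good to about 2 mm. A picture is of the moment at which its call begins. camera_info takes no time and is no camera call.
- bot.hand_in(): hands the job in; it is judged then, once.
The state is a dict: "t": time; "q": joint angles; "joint_vel": joint speeds; "joint_torque": joint torques, N m; "eef_pos": TCP position; "tool_rot": TCP orientation; "contact_force": force on the tool from outside, world axes, zero at the start; "torque": the same for the moment, N m; "gripper_width": opening from 0.0 (shut) to 1.0 (fully open); "grasp_force": force on a finger pad.
Only numpy, scipy, OpenCV 4.12 (cv2) and the standard library are available. Lean on these libraries where they do the work, as an engineer would, in place of code of your own. Each camera call takes 0.05 s, during which the arm holds its last target. There are 200 camera calls.

### The job

We are setting up a close-up: stand the coffee carton upright in the middle of the round wooden board with one of its broad faces square to the camera, and let go of it. Then tilt the joystick of the desk remote sideways and hold it over, so that the motor runs the camera along its rail until the lens is centred straight opposite the carton, and let the stick spring back. Do not touch the camera or its rail, and leave the other things where they stand.

Things in the scene. Friction and masses are not known exactly. Their poses are not given: they have to be found in the camera images.
- carton: Coffee carton, a tall upright box 58 x 98 x 183 mm, about 0.26 kg, loose. Origin: centre of its underside; x normal to the two broad faces (the 58 mm way, to be gripped across from above near the top), y along the 98 mm width, z up. It starts upright on the work surface, left of the boards or behind the remote, its place swapped at random with a glass jar.
- round_board: Round wooden display board, 140 mm across, 15 mm thick, fixed to the work surface. Origin: centre of its underside, z up; its top is 15 mm above the origin. A square stone slab of the same thickness, 130 mm wide, with a small cup on it, lies beside it about 200 mm away along the rail; which of the two is left and which right varies.
- slider_rail: Camera slider at the back of the work surface, fixed: two 12 mm rods between end plates, 400 mm long along its own y (left), 72 mm deep, 52 mm high; origin: middle of its underside; -x faces the robot and the boards. It carries the camera on a motor carriage (top of the camera 173 mm above the work surface).
- carriage (a joint): Place of the camera carriage along the rail in m: 0 at mid rail, grows to the rail's left (+y of slider_rail), range -0.135 to 0.135. It starts at mid rail. Only the stick should move it: it runs while the stick is held tilted sideways and stops at once where it is when the stick is centred.
- lens (a point): Centre of the front of the camera's lens, 52 mm across, 121 mm above the work surface; moves with the carriage. Axes as slider_rail: the camera looks along -x, y is left along the rail. The round board's centre is about 175 mm in front of it (-x). The carton is centred when its y in this frame is zero.
- remote_box: Desk remote for the slider: a flat black box with a grey panel, 126 (x) x 156 (y) x 38 mm high, fixed to the work surface in front of the robot, with a rubber-booted joystick. Origin: centre of its underside; y is the box's left as seen by an operator on the robot's side (-x).
- stick (a joint): Sideways tilt of the joystick, rad, about a pivot 12 mm to -x of the box's centre, 36 mm above its underside: 0 upright, + to the box's left (+y), stops at +-0.38, spring-centred (5 N at the knob at 0.35). Left tilt runs the camera left on its rail, right tilt right: nothing below about 0.1 rad, then 10 mm/s at 0.15, 28 at 0.23, about 50 at 0.35. Fore and aft it only rocks, on a spring.
- stick_knob (a point): Middle of the grip of the joystick's knob, 70 mm above the pivot (106 mm above the work surface when upright). The knob is round, 28 mm across, with a domed top 22 mm above this point; its underside 28 mm below, with a rubber boot under it.
- jar: Bystander: glass jar with a lid, 90 mm across, 140 mm high; origin: centre of its underside.
- cup: Bystander: small cup with a handle, 64 mm across, 49 mm high, on the square slab; origin: centre of its underside.

How it is judged:
On the way, in this order (a step that is already met when the one before it is completed fails the run):
1. the carton stands upright and released in the middle of the round board, a broad face towards the camera (horizontal distance between carton and round_board below 0.025 m and height (world z) of carton between 0.011 and 0.019 m and angle between carton's own z axis and vertical below 0.06 rad and angle between the x axis of carton and the x axis of lens, either way round below 0.2 rad and contact force between the fingers and carton below 0.2 N and linear speed of carton below 0.02 m/s), for 0.3 s.
2. the stick is held tilted to one side for half a second ((value of joint stick above 0.1 rad or value of joint stick below -0.1 rad)), for 0.5 s.
At the end, for the whole second after the job is handed in: The carton stands upright and still on the round board, within 25 mm of its centre, its broad faces square to the camera's view within 0.2 rad; the lens is straight opposite the carton within 15 mm along the rail; the stick is back upright (within 0.05 rad), the camera stands still (all of step 1 and y of carton in the frame of lens between -0.015 and 0.015 m and value of joint stick between -0.05 and 0.05 rad and velocity of joint carriage between -0.003 and 0.003 m/s); the robot touches nothing.
It fails at once if the camera or its rail is touched by the robot or the carton (contact force between any of the fingers, the arm, carton and slider_rail above 1 N).
It fails at once if the carton is tipped over (angle between carton's own z axis and vertical above 0.6 rad).
It fails at once if a bystander (jar or cup) is shifted by more than 30 mm (distance of any of jar, cup from where it was at the start of the episode above 0.03 m).
It also fails if it takes over 64 s, if anything falls off the work surface, if the arm or the gripper's body presses on something with over 40 N, if the wrist force passes 120 N, or if a joint passes its speed limit or range.

## Working session

There is one attempt and no reset: what is moved stays moved. The work goes in short steps, Python scripts to look and compute and a tool call to move; the robot and the scene stay as the last step left them, time stands still between calls to the robot, and variables do not carry over. Pictures are saved under pics/ and viewed, at most 10 in all, crops included, and the job is handed in when it is done.

```bash
ls; mkdir -p pics; python3 - <<'E'
from station import bot
import cv2
for n in("top","side"):
    cv2.imwrite(f"pics/{n}0.png",bot.read_camera(n)); print(n,bot.camera_info(n))
print(bot.get_obs())
E
```

```text
pics
station.py
top {'vertical_fov': 49.122312872246454, 'cx': 316.57172546285983, 'cy': 200.62607939601, 'k1': -0.1089896926614608, 'view': array([[ 0.38012573, -0.92490883,  0.00693394, -0.11086798],
       [ 0.84375611,  0.34982468,  0.40706058, -0.59331774],
       [-0.37891959, -0.14888365,  0.91337484, -0.85569362],
       [ 0.        ,  0.        ,  0.        ,  1.        ]])}
side {'vertical_fov': 47.29320496361858, 'cx': 325.3905101046301, 'cy': 199.0250291485736, 'k1': -0.09897570651538619, 'view': array([[-0.4089886 ,  0.91224469, -0.02319383,  0.12657799],
       [-0.35597032, -0.1360866 ,  0.92453533,  0.12015923],
       [ 0.84024607,  0.38638072,  0.3803899 , -1.77198225],
       [ 0.        ,  0.        ,  0.        ,  1.        ]])}
{'t': 0.1, 'q': array([-1.43007364,  0.47768287,  0.02234114,  1.55634522, -0.01151326,
        1.10928559, -0.08313634]), 'joint_vel': array([-6.49705732e-05,  3.28822702e-06, -5.54756734e-04, -1.01887122e-03,
       -1.34164096e-05, -1.75101261e-04, -1.54958125e-06]), 'joint_torque': array([ 3.50671173e-03, -5.97754920e+01,  1.61330681e+00, -2.81955993e+01,
        1.28229044e-02,  5.04378535e-03,  2.94749356e-06]), 'eef_pos': array([0.16610353, 0.65370186, 0.23044918]), 'tool_rot': array([-4.80933893e-05,  1.24100930e-01,  9.92269280e-01, -7.95094979e-04]), 'contact_force': array([ 0.36827713,  0.00472777, -1.15262645]), 'torque': array([-0.02721727, -0.00977681, -0.03995774]), 'grasp_force': 0.0, 'gripper_width': 1.0005220776834194}
```

View pics/top0.png

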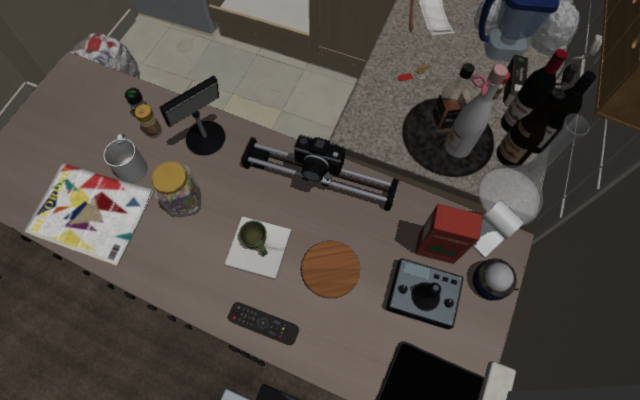

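View pics/side0.png

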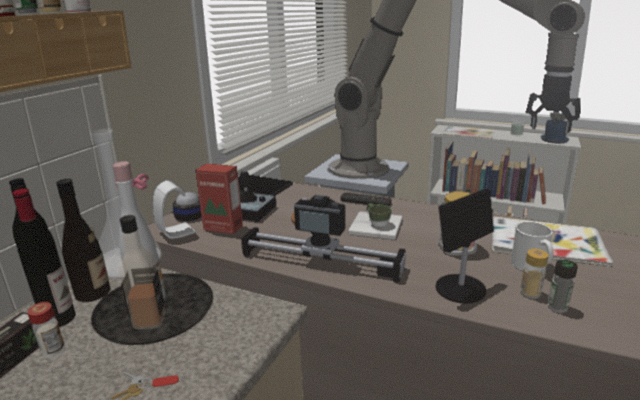

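The top view shows the carton (red) behind the remote at ~(447,233), the round board at (331,269), the remote stick at ~(430,292), the rail from (248,150) to (393,195), and the jar at the left. I'll zoom in for the corners.

```bash
cat > h.py <<'E'
import numpy as np, cv2
from station import bot
def cam(n):
    i=bot.camera_info(n); f=200/np.tan(np.radians(i['vertical_fov'])/2)
    K=np.array([[f,0,i['cx']],[0,f,i['cy']],[0,0,1.]]); V=np.array(i['view'])
    return K,np.array([i['k1'],0,0,0,0.]),V
def xyz(n,px,z):
    "pixels -> world points on plane height z"
    K,d,V=cam(n); px=np.atleast_2d(np.array(px,float))
    # exact inversion of r(1+k r^2) by iteration
    m=np.c_[(px-K[:2,2])/K[0,0]]; u=m.copy()
    for _ in range(30): u=m/(1+d[0]*(u**2).sum(1,keepdims=True))
    D=np.c_[u[:,0],-u[:,1],-np.ones(len(u))]@V[:3,:3]
    o=-V[:3,:3].T@V[:3,3]
    return o+D*((z-o[2])/D[:,2])[:,None]
def pix(n,P):
    K,d,V=cam(n); P=np.atleast_2d(np.array(P,float))
    c=(P@V[:3,:3].T+V[:3,3])*[1,-1,-1]
    return cv2.projectPoints(c,np.zeros(3),np.zeros(3),K,d)[0][:,0]
E
python3 - <<'E'
import cv2
a=cv2.imread("pics/top0.png")
cv2.imwrite("pics/c1.png",cv2.resize(a[180:340,290:490],None,fx=3.75,fy=3.75,interpolation=cv2.INTER_CUBIC))
cv2.imwrite("pics/c2.png",cv2.resize(a[120:280,225:425],None,fx=3.75,fy=3.75,interpolation=cv2.INTER_CUBIC))
E
```

```text
(no output)
```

View pics/c1.png

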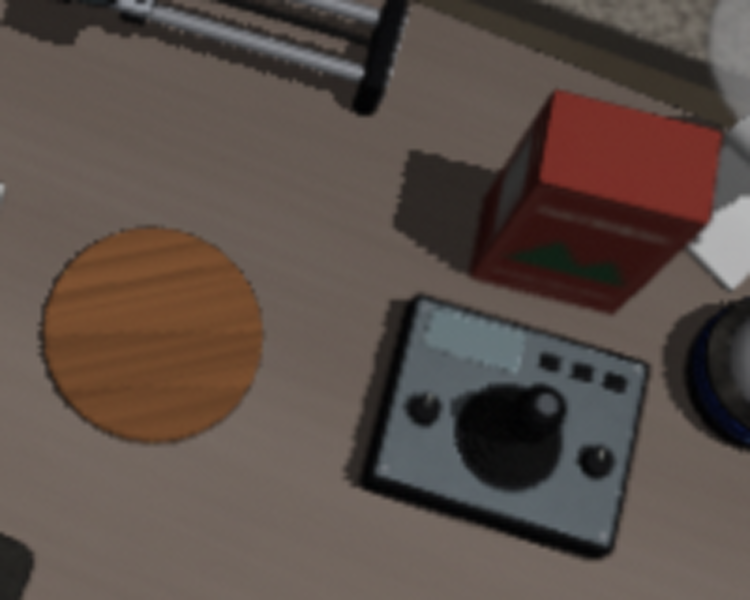

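View pics/c2.png

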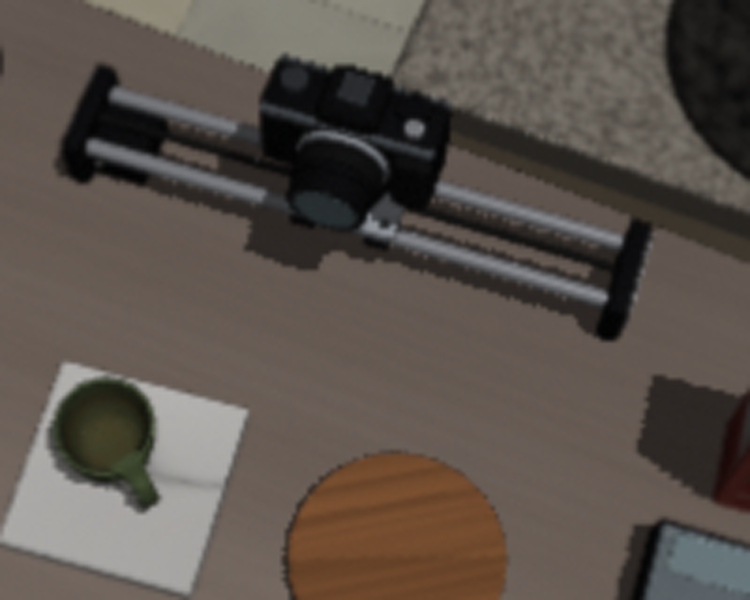

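Crop 1 (scale 3.75, offset 290,180): the carton's top corners are at (558,92), (721,128), (706,222), (540,182) and its base corners at (473,273), (612,311). The round board spans x 42–263 and y 226–443, and the knob dome is at ~(547,403). Crop 2 (offset 225,120) shows the rail end plates and the lens at ~(328,200).

```bash
python3 - <<'E'
from h import *
np.set_printoptions(precision=4,suppress=True)
c1=lambda p:np.array(p)/3.75+[290-.37,180-.37]
c2=lambda p:np.array(p)/3.75+[225-.37,120-.37]
ang=lambda v:np.degrees(np.arctan2(v[1],v[0]))
T=xyz('top',c1([(558,92),(721,128),(706,222),(540,182)]),.183);print('carton top\n',T,T.mean(0))
e=[T[(i+1)%4]-T[i] for i in range(4)];print([ (round(np.linalg.norm(v),4),round(ang(v),1)) for v in e])
print('base',xyz('top',c1([(473,273),(612,311)]),0))
B=xyz('top',c1([(42,334),(263,334),(153,226),(153,443)]),.015);print('board\n',B)
a=cv2.imread('pics/top0.png');h=cv2.cvtColor(a,cv2.COLOR_BGR2HSV)
m=((h[...,1]>110)&(h[...,0]<20)).astype(np.uint8);m[:,:295]=0;m[:,368:]=0;m[:235]=0;m[305:]=0
c=max(cv2.findContours(m,0,cv2.CHAIN_APPROX_NONE)[0],key=cv2.contourArea)[:,0]
W=xyz('top',c,.015)[:,:2]; A=np.c_[2*W,np.ones(len(W))];s=np.linalg.lstsq(A,(W**2).sum(1),rcond=None)[0]
print('circle',s[:2],np.sqrt(s[2]+s[0]**2+s[1]**2))
R=xyz('top',c1([(418,296),(648,366),(610,548),(375,478)]),.038);print('remote\n',R,R.mean(0))
e=[R[(i+1)%4]-R[i] for i in range(4)];print([ (round(np.linalg.norm(v),4),round(ang(v),1)) for v in e])
print('knob',xyz('top',c1([(545,403)]),.125))
E_=xyz('top',c2([(105,68),(640,222),(612,325),(76,150)]),.052);print('rail\n',E_,E_.mean(0))
e=[E_[(i+1)%4]-E_[i] for i in range(4)];print([ (round(np.linalg.norm(v),4),round(ang(v),1)) for v in e])
print('lens',xyz('top',c2([(328,208)]),.121))
rod=xyz('top',c2([(90,147),(605,297)]),.04);print('rod',ang(rod[0]-rod[1]))
J=xyz('top',[(171,177)],.14);print('jar',J)
# carton in side
o=bot.get_obs();print(o['eef_pos'])
E
```

```text
carton top
 [[ 0.6587 -0.1269  0.183 ]
 [ 0.6732 -0.22    0.183 ]
 [ 0.615  -0.2255  0.183 ]
 [ 0.6024 -0.1325  0.183 ]] [ 0.6373 -0.1762  0.183 ]
[(np.float64(0.0942), np.float64(-81.1)), (np.float64(0.0584), np.float64(-174.6)), (np.float64(0.0938), np.float64(97.7)), (np.float64(0.0565), np.float64(5.7))]
base [[ 0.6078 -0.1333  0.    ]
 [ 0.6175 -0.2263  0.    ]]
board
 [[ 0.4597  0.1094  0.015 ]
 [ 0.5129 -0.0197  0.015 ]
 [ 0.5533  0.0712  0.015 ]
 [ 0.4222  0.0192  0.015 ]]
circle [0.4873 0.0455] 0.06826146930533596
remote
 [[ 0.5658 -0.1014  0.038 ]
 [ 0.577  -0.2496  0.038 ]
 [ 0.4607 -0.2578  0.038 ]
 [ 0.4481 -0.1129  0.038 ]] [ 0.5129 -0.1804  0.038 ]
[(np.float64(0.1486), np.float64(-85.7)), (np.float64(0.1166), np.float64(-175.9)), (np.float64(0.1454), np.float64(95.0)), (np.float64(0.1183), np.float64(5.6))]
knob [[ 0.503  -0.1804  0.125 ]]
rail
 [[ 0.7238  0.3583  0.052 ]
 [ 0.7523 -0.0231  0.052 ]
 [ 0.674  -0.0295  0.052 ]
 [ 0.6575  0.3479  0.052 ]] [0.7019 0.1634 0.052 ]
[(np.float64(0.3824), np.float64(-85.7)), (np.float64(0.0785), np.float64(-175.3)), (np.float64(0.3778), np.float64(92.5)), (np.float64(0.0671), np.float64(8.9))]
lens [[0.6491 0.159  0.121 ]]
rod 94.449579522696
jar [[0.5123 0.4521 0.14  ]]
[0.1661 0.6537 0.2304]
```

```bash
cat >> h.py <<'E'
from scipy.spatial.transform import Rotation as Ro
def go(p,yaw=None):
    "remaining shift in present tool axes to world TCP p; turn about tool z to bring tool y to world yaw (deg)"
    o=bot.get_obs(); w,x,y,z=o['tool_rot']; M=Ro.from_quat([x,y,z,w]).as_matrix()
    d=M.T@(np.array(p)-o['eef_pos']); ty=np.degrees(np.arctan2(M[1,1],M[0,1]))
    print('t',round(o['t'],2),'tcp',o['eef_pos'].round(4),'yaw y',round(ty,2),'shift',d.round(4),
      'turn',None if yaw is None else round(np.radians((ty-yaw+90)%180-90),3),'q',o['q'].round(2),'w',round(o['gripper_width'],3),'F',o['contact_force'].round(1),round(o['grasp_force'],1))
E
```

advance:
  deltas: {"moves": [[0,0,-0.02,0.15,1],[0,0,-0.02,0.15,1],[0,0,0,0.15,1],[0,0,0,0.15,1],[0,0,0,0.15,1],[0,0,0,0.15,1],[0,0,0,0.15,1],[0,0,0,0.14,1],[0,0,0,0,1]]}
  force: 40

```text
t: 1.0
eef_pos: [0.1659, 0.654, 0.2707]
tool_rot: [0.0, 0.659, 0.752, -0.0]
contact_force: [0.5, -1.1, 0.6]
gripper_width: 0.997
grasp_force: 0.0
```

```bash
python3 -c "from h import *;go([.637,-.176,.25],7)"
```

```text
t 1.0 tcp [0.1659 0.654  0.2707] yaw y 7.51 shift [-0.8844  0.3585  0.0217] turn 0.009 q [-1.61  0.45  0.28  1.52 -0.13  1.18 -1.18] w 0.997 F [ 0.5 -1.1  0.6] 0.0
```

advance:
  deltas: {"moves": [[-0.044,0.018,0,0,1],[-0.044,0.018,0,0,1],[-0.044,0.018,0,0,1],[-0.044,0.018,0,0,1],[-0.044,0.018,0,0,1],[-0.044,0.018,0,0,1],[-0.044,0.018,0,0,1],[-0.044,0.018,0,0,1],[-0.044,0.018,0,0,1],[-0.044,0.018,0,0,1],[-0.044,0.018,0,0,1],[-0.044,0.018,0,0,1],[-0.044,0.018,0,0,1],[-0.044,0.018,0,0,1],[-0.044,0.018,0,0,1],[-0.044,0.018,0,0,1],[-0.044,0.018,0,0,1],[-0.044,0.018,0,0,1],[-0.044,0.018,0,0,1],[0,0,0,0,1]]}

```text
t: 3.0
eef_pos: [0.6159, -0.1375, 0.2711]
tool_rot: [0.002, 0.661, 0.751, -0.002]
contact_force: [0.1, 0.1, -0.0]
gripper_width: 1.004
grasp_force: 0.0
```

```bash
python3 -c "from h import *;go([.637,-.176,.138],7)"
```

```text
t 3.0 tcp [ 0.6159 -0.1375  0.2711] yaw y 7.29 shift [-0.0402  0.0161  0.1333] turn 0.005 q [-0.41  0.44  0.73  1.66 -0.31  1.16  0.53] w 1.004 F [ 0.1  0.1 -0. ] 0.0
```

advance:
  deltas: {"moves": [[-0.04,0.018,0.01,0,1],[0,0,0.03,0,1],[0,0,0.03,0,1],[0,0,0.03,0,1],[0,0,0.03,0,1],[0,0,0,0,1],[0,0,0,0,1]]}

```text
t: 3.7
eef_pos: [0.6383, -0.1667, 0.1415]
tool_rot: [-0.0, 0.658, 0.753, -0.0]
contact_force: [-1.3, 0.0, 0.2]
gripper_width: 1.002
grasp_force: 0.0
```

```bash
python3 -c "
from h import *;go([.639,-.177,.138],7)
cv2.imwrite('pics/t2.png',cv2.resize(bot.read_camera('top')[120:320,340:580],None,fx=3,fy=3))"
```

```text
t 3.7 tcp [ 0.6383 -0.1667  0.1415] yaw y 7.68 shift [-0.0104 -0.0007  0.0035] turn 0.012 q [-0.28  0.62  0.65  1.71 -0.44  0.96  0.66] w 1.002 F [-1.3  0.   0.2] 0.0
```

View pics/t2.png

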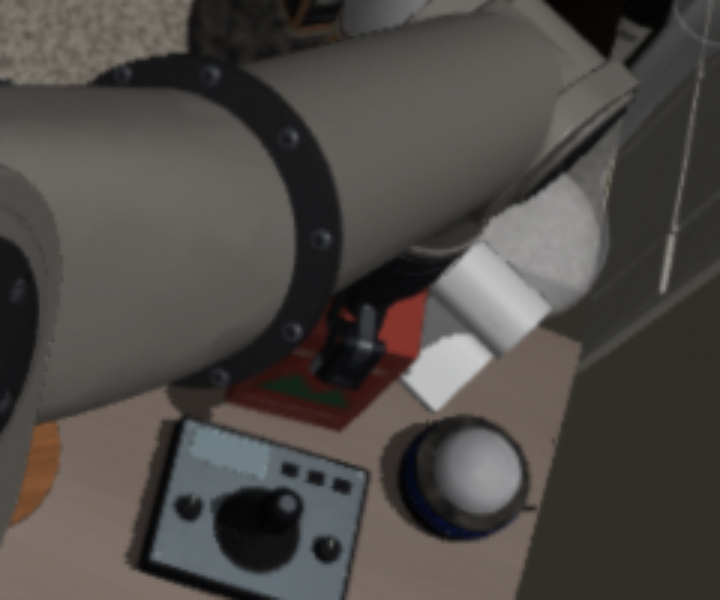

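The fingers straddle the carton, with the front finger at (350,365) in the crop and the carton still upright. I'll centre by 10 mm, then close and lift.

advance:
  deltas: {"moves": [[-0.01,0,0.003,0,1],[0,0,0,0,0.6],[0,0,0,0,0.6],[0,0,0,0,0.4],[0,0,0,0,0.4],[0,0,0,0,0.4],[0,0,0,0,0.4],[0,0,0,0,0.4],[0,0,0,0,0.4]]}
  force: 40

```text
t: 4.65
eef_pos: [0.6398, -0.1775, 0.1394]
tool_rot: [0.001, 0.659, 0.752, 0.0]
contact_force: [-1.9, -1.8, 5.9]
gripper_width: 0.675
grasp_force: 43.7
```

```bash
python3 -c "
from h import *;go([.639,-.177,.138],7)"
```

```text
t 4.65 tcp [ 0.6398 -0.1775  0.1394] yaw y 7.54 shift [ 0.0006 -0.0007  0.0014] turn 0.009 q [-0.26  0.63  0.64  1.7  -0.44  0.96  0.68] w 0.675 F [-1.9 -1.8  5.9] 43.7
```

Gripped: opening 0.675 × 85 mm = 57 mm, which matches the carton. Lifting it 90 mm.

advance:
  deltas: {"moves": [[0,0,-0.015,0,0.4],[0,0,-0.015,0,0.4],[0,0,-0.02,0,0.4],[0,0,-0.02,0,0.4],[0,0,-0.02,0,0.4],[0,0,0,0,0.4],[0,0,0,0.055,0.4],[0,0,0,0,0.4]]}

```text
t: 5.45
eef_pos: [0.6394, -0.1761, 0.2278]
tool_rot: [-0.0, 0.679, 0.734, -0.0]
contact_force: [0.4, 0.5, -3.2]
gripper_width: 0.675
grasp_force: 43.8
```

```bash
python3 -c "
from h import *;go([.487,.0455,.225],4.5)"
```

```text
t 5.45 tcp [ 0.6394 -0.1761  0.2278] yaw y 4.4 shift [ 0.2327 -0.1349  0.003 ] turn -0.002 q [-0.31  0.54  0.71  1.62 -0.39  1.12  0.58] w 0.675 F [ 0.4  0.5 -3.2] 43.8
```

advance:
  deltas: {"moves": [[0.012,-0.007,0,0,0.4],[0.022,-0.013,0,0,0.4],[0.022,-0.013,0,0,0.4],[0.022,-0.013,0,0,0.4],[0.022,-0.013,0,0,0.4],[0.022,-0.013,0,0,0.4],[0.022,-0.013,0,0,0.4],[0.022,-0.013,0,0,0.4],[0.022,-0.013,0,0,0.4],[0.022,-0.013,0,0,0.4],[0.015,-0.008,0,0,0.4],[0.008,-0.004,0,0,0.4],[0,0,0,0,0.4],[0,0,0,0,0.4],[0,0,0,0,0.4]]}

```text
t: 6.95
eef_pos: [0.4866, 0.0442, 0.2284]
tool_rot: [0.0, 0.68, 0.733, 0.0]
contact_force: [0.1, 0.0, -2.3]
gripper_width: 0.676
grasp_force: 43.9
```

```bash
python3 -c "
from h import *;go([.487,.0455,.153],4.5)
cv2.imwrite('pics/t3.png',cv2.resize(bot.read_camera('side')[120:320,160:400],None,fx=3,fy=3,interpolation=2))"
```

```text
t 6.95 tcp [0.4866 0.0442 0.2284] yaw y 4.33 shift [0.0013 0.0005 0.0754] turn -0.003 q [-0.88  0.2   0.76  2.03 -0.17  0.97  0.04] w 0.676 F [ 0.1  0.  -2.3] 43.9
```

View pics/t3.png

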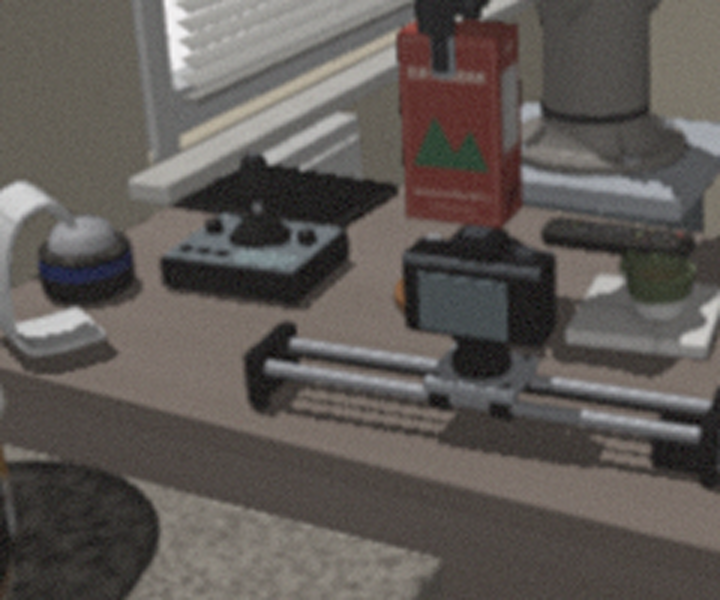

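The carton hangs upright in the grip with its face centre at about (450,130) in the crop, close to the finger at (443,50). Now I'll lower it.

advance:
  deltas: {"moves": [[0.001,0,0.015,0,0.4],[0,0,0.02,0,0.4],[0,0,0.02,0,0.4],[0,0,0.01,0,0.4],[0,0,0.005,0,0.4],[0,0,0,0,0.4],[0,0,0.002,0,0.4],[0,0,0,0,0.4],[0,0,0,0,0.4]]}

```text
t: 7.9
eef_pos: [0.4864, 0.0463, 0.1568]
tool_rot: [0.0, 0.679, 0.734, 0.0]
contact_force: [-0.7, -1.1, -2.3]
gripper_width: 0.675
grasp_force: 43.9
```

```bash
python3 -c "
from h import *;go([.487,.0455,.1544],4.5)"
```

```text
t 7.9 tcp [0.4864 0.0463 0.1568] yaw y 4.42 shift [-0.0009  0.0005  0.0024] turn -0.001 q [-0.81  0.32  0.71  2.1  -0.28  0.81  0.15] w 0.675 F [-0.7 -1.1 -2.3] 43.9
```

advance:
  deltas: {"moves": [[0,0,0.002,0,0.4],[0,0,0,0,0.4],[0,0,0.001,0,0.4],[0,0,0,0,0.4],[0,0,0,0,0.4]]}

```text
t: 8.4
eef_pos: [0.4863, 0.0464, 0.1543]
tool_rot: [-0.0, 0.679, 0.734, 0.0]
contact_force: [-4.3, 0.7, 10.3]
gripper_width: 0.676
grasp_force: 45.5
```

```bash
python3 -c "
from h import *;go([.487,.0455,.1544],4.5)"
```

```text
t 8.4 tcp [0.4863 0.0464 0.1543] yaw y 4.42 shift [-0.0009  0.0006 -0.0001] turn -0.001 q [-0.8   0.32  0.7   2.1  -0.29  0.81  0.15] w 0.676 F [-4.3  0.7 10.3] 45.5
```

Contact on the board at the expected height. Opening, then withdrawing straight up.

advance:
  deltas: {"moves": [[0,0,0,0,0.75],[0,0,0,0,0.85],[0,0,0,0,1],[0,0,0,0,1],[0,0,0,0,1],[0,0,0,0,1],[0,0,-0.01,0,1],[0,0,-0.02,0,1],[0,0,-0.03,0,1],[0,0,-0.04,0,1],[0,0,-0.03,0,1],[0,0,0,0,1]]}

```text
t: 9.6
eef_pos: [0.4887, 0.0461, 0.2878]
tool_rot: [0.002, 0.68, 0.734, 0.004]
contact_force: [-0.7, -0.1, -0.3]
gripper_width: 1.0
grasp_force: 0.0
```

```bash
python3 -c "
from h import *;go([.501,-.18,.15],90)
cv2.imwrite('pics/t4.png',cv2.resize(bot.read_camera('side')[120:320,160:400],None,fx=3,fy=3,interpolation=2))"
```

```text
t 9.6 tcp [0.4887 0.0461 0.2878] yaw y 4.38 shift [-0.2268 -0.006   0.1371] turn -1.494 q [-0.93  0.12  0.79  1.96 -0.1   1.1  -0.03] w 1.0 F [-0.7 -0.1 -0.3] 0.0
```

View pics/t4.png

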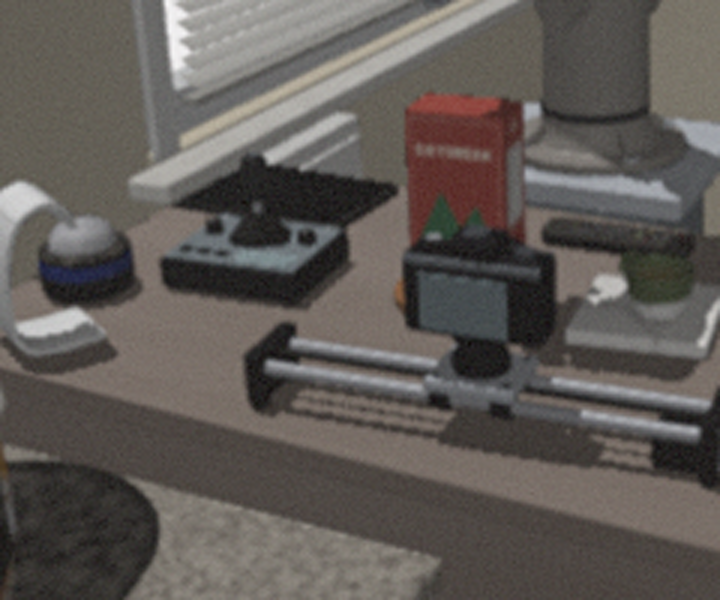

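advance:
  deltas: {"moves": [[-0.03,0,0,0,1],[-0.04,-0.001,0,0,1],[-0.04,-0.001,0,0,1],[-0.04,-0.001,0,0,1],[-0.04,-0.001,0,0,1],[-0.03,-0.001,0,0,1],[-0.007,0,0,0,0.6],[0,0,0,0.15,0.6],[0,0,0,0.15,0.6],[0,0,0,0.15,0.6],[0,0,0,0.15,0.6],[0,0,0,0.15,0.6],[0,0,0,0.15,0.6],[0,0,0,0.15,0.6],[0,0,0,0.15,0.6],[0,0,0,0.15,0.6],[0,0,0,0.15,0.6],[0,0,0,0.06,0.6],[0,0,0,0,0.6]]}

```text
t: 11.55
eef_pos: [0.4983, -0.1793, 0.2823]
tool_rot: [-0.0, 0.999, 0.044, -0.001]
contact_force: [-0.3, 0.1, -0.3]
gripper_width: 0.599
grasp_force: 0.0
```

```bash
python3 - <<'E'
from h import *
go([.502,-.181,.085],-85)
c=lambda p:np.array(p)/3+[160-.33,120-.33]
T=xyz('side',c([(407,108),(505,115),(523,103),(425,95)]),.198);print(T.round(4),T.mean(0).round(4))
cv2.imwrite('pics/t5.png',bot.read_camera('top'))
E
```

```text
t 11.55 tcp [ 0.4983 -0.1793  0.2823] yaw y -84.94 shift [0.004  0.0021 0.1973] turn 0.001 q [-0.75  0.43  1.3   1.89 -0.45  1.17 -0.77] w 0.599 F [-0.3  0.1 -0.3] 0.0
[[0.5124 0.0047 0.198 ]
 [0.5017 0.099  0.198 ]
 [0.4617 0.0995 0.198 ]
 [0.4689 0.0012 0.198 ]] [0.4862 0.0511 0.198 ]
```

View pics/t5.png

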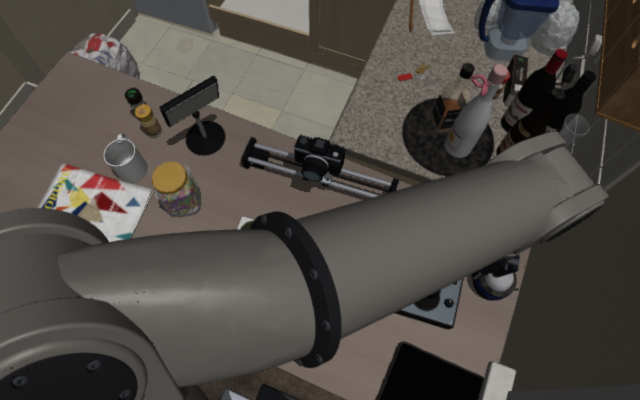

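The arm's elbow is swung left (q3 1.30) and the forearm passes over the carton. I'll check the clearance from the side before descending.

```bash
python3 -c "
from h import *
cv2.imwrite('pics/t6.png',bot.read_camera('side')[:320,60:500])"
```

```text
(no output)
```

View pics/t6.png

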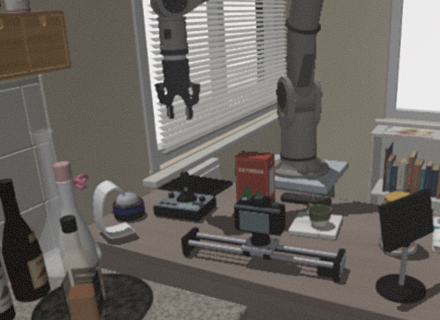

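The forearm is far above the carton, which stands upright at (255,178) in the crop, so descending over the stick is clear. The needed carriage travel works out at about -0.098 m (to the right).

advance:
  deltas: {"moves": [[0.004,0.002,0.01,0,0.6],[0,0,0.03,0,0.6],[0,0,0.03,0,0.6],[0,0,0.03,0,0.6],[0,0,0.02,0,0.6],[0,0,0.01,0,0.6],[0,0,0,0,0.6]]}

```text
t: 12.35
eef_pos: [0.502, -0.182, 0.152]
tool_rot: [-0.0, 0.999, 0.044, -0.001]
contact_force: [0.3, 0.1, 1.2]
gripper_width: 0.602
grasp_force: 0.0
```

```bash
python3 -c "from h import *;go([.502,-.181,.085],-85)"
```

```text
t 12.35 tcp [ 0.502 -0.182  0.152] yaw y -84.97 shift [ 0.0003 -0.0009  0.067 ] turn 0.001 q [-0.56  0.57  1.08  2.01 -0.63  0.94 -0.63] w 0.602 F [0.3 0.1 1.2] 0.0
```

advance:
  deltas: {"moves": [[0,0,0.02,0,0.6],[0,0,0.02,0,0.6],[0,0,0.02,0,0.6],[0,0,0.006,0,0.6],[0,0,0,0,0.6]]}

```text
t: 12.85
eef_pos: [0.5029, -0.1823, 0.0876]
tool_rot: [0.0, 0.999, 0.044, -0.0]
contact_force: [0.4, -0.5, 0.0]
gripper_width: 0.596
grasp_force: 0.0
```

```bash
cat >> h.py <<'E'
def travel():
    "carriage travel along rail (m) by matching the camera's back in the side view"
    a=cv2.imread('pics/side0.png'); b=bot.read_camera('side')
    x0,y0,w,h=297,196,45,40
    r=cv2.matchTemplate(b[170:260,180:420],a[y0:y0+h,x0:x0+w],cv2.TM_CCOEFF_NORMED)
    _,s,_,m=cv2.minMaxLoc(r); p0=np.array([x0+w/2,y0+h/2]); p1=np.array([180+m[0]+w/2,170+m[1]+h/2])
    P=xyz('side',[p0,p1],.12); d=(P[1]-P[0])[:2]; u=np.array([-.0767,.997])
    print('match',round(s,3),p1,'travel',round(d@u,4),'off',round(d@[.997,.0767],4))
E
python3 -c "from h import *;go([.502,-.181,.085],-85);travel()"
```

```text
t 12.85 tcp [ 0.5029 -0.1823  0.0876] yaw y -84.97 shift [-0.0008 -0.0014  0.0026] turn 0.001 q [-0.48  0.65  0.97  2.05 -0.74  0.83 -0.55] w 0.596 F [ 0.4 -0.5  0. ] 0.0
match 0.895 [319.5 216. ] travel 0.0 off 0.0
```

advance:
  deltas: {"moves": [[0,0.01,0,0,0.6],[0,0.008,0,0,0.6],[0,0.008,0,0,0.6],[0,0,0,0,0.6],[0,0,0,0,0.6],[0,0,0,0,0.6],[0,0,0,0,0.6],[0,0,0,0,0.6],[0,0,0,0,0.6],[0,0,0,0,0.6],[0,0,0,0,0.6]]}

```text
t: 14.0
eef_pos: [0.5053, -0.2075, 0.0875]
tool_rot: [-0.001, 0.999, 0.044, 0.0]
contact_force: [-0.1, 4.3, 6.2]
gripper_width: 0.602
grasp_force: 2.8
```

```bash
python3 -c "from h import *;go([.502,-.181,.085],-85);travel()"
```

```text
t 14.0 tcp [ 0.5053 -0.2075  0.0875] yaw y -84.95 shift [-0.0009 -0.0267  0.0026] turn 0.001 q [-0.42  0.66  0.95  2.03 -0.74  0.84 -0.51] w 0.602 F [-0.1  4.3  6.2] 2.8
match 0.888 [305.5 214. ] travel -0.036 off -0.0011
```

advance:
  deltas: {"moves": [[0,0,0,0,0.6],[0,0,0,0,0.6],[0,0,0,0,0.6],[0,0,0,0,0.6],[0,0,0,0,0.6],[0,0,0,0,0.6]]}

```text
t: 14.65
eef_pos: [0.5053, -0.2076, 0.0876]
tool_rot: [-0.001, 0.999, 0.044, 0.0]
contact_force: [0.0, 4.0, 5.1]
gripper_width: 0.6
grasp_force: 2.7
```

```bash
python3 -c "from h import *;travel()"
```

```text
match 0.857 [297.5 213. ] travel -0.0567 off -0.0009
```

advance:
  deltas: {"moves": [[0,0,0,0,0.6],[0,0,0,0,0.6],[0,0,0,0,0.6],[0,0,0,0,0.6],[0,0,0,0,0.6],[0,0,0,0,0.6],[0,0,0,0,0.6],[0,0,0,0,0.6],[0,0,0,0,0.6],[0,-0.013,0,0,0.6],[0,-0.013,0,0,0.6],[0,0,0,0,0.6],[0,0,0,0,0.6]]}

```text
t: 16.0
eef_pos: [0.5027, -0.1818, 0.0872]
tool_rot: [0.0, 0.999, 0.044, -0.0]
contact_force: [0.1, -0.5, 0.2]
gripper_width: 0.598
grasp_force: 0.0
```

```bash
python3 - <<'E'
from h import *
travel(); go([.502,-.181,.15],-85)
a=bot.read_camera('side'); cv2.imwrite('pics/f.png',a)
t=bot.read_camera('top'); cv2.imwrite('pics/ft.png',t)
E
```

```text
match 0.751 [281.5 211. ] travel -0.0987 off -0.0006
t 16.05 tcp [ 0.5027 -0.1823  0.0873] yaw y -84.95 shift [-0.0006 -0.0013 -0.0627] turn 0.001 q [-0.48  0.65  0.97  2.06 -0.74  0.83 -0.55] w 0.604 F [ 0.3 -0.1  0.1] 0.0
```

Travel is -0.0987 m against the -0.098 wanted. Withdrawing, then a final look at both views in one picture.

advance:
  deltas: {"moves": [[0,0,-0.02,0,0.6],[0,0,-0.03,0,0.6],[0,0,-0.03,0,0.6],[0,0,-0.03,0,0.6],[0,0,-0.03,0,0.6],[0,0,0,0,0.6],[0,0,0,0,0.6]]}

```text
t: 16.85
eef_pos: [0.5029, -0.1825, 0.2275]
tool_rot: [-0.0, 0.999, 0.044, 0.001]
contact_force: [0.3, 0.6, -1.0]
gripper_width: 0.599
grasp_force: 0.0
```

```bash
python3 - <<'E'
from h import *
travel()
s=bot.read_camera('side')[130:290,160:360]; t=bot.read_camera('top')[110:250,225:425]
f=lambda a:cv2.resize(a,(400,a.shape[0]*2),interpolation=2)
K=np.vstack([cv2.resize(s,None,fx=2.4,fy=2.4,interpolation=2)[:300],cv2.resize(t,None,fx=2.4,fy=2.4,interpolation=2)[:300]])
cv2.imwrite('pics/fin.png',K)
E
```

```text
match 0.767 [281.5 211. ] travel -0.0987 off -0.0006
```

View pics/fin.png

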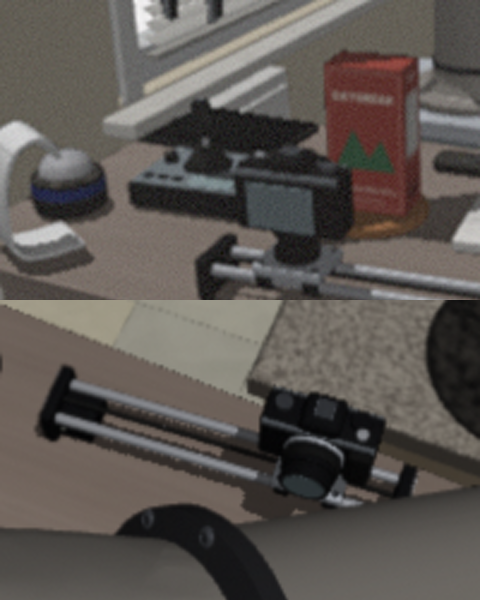

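The final picture shows the carton upright on the board (base corners ~(328,200) and (405,213)) and the lens front at ~(306,485) in the lower half. I'll cross-check the lens against the carton from these.

```bash
python3 - <<'E'
from h import *
L=xyz('top',[np.array([306,485-300])/2.4+[224.7,109.7]],.121)[0]
c=lambda p:np.array(p)/2.4+[159.7,129.7]
T=xyz('side',c([(325,63),(399,70),(418,59),(346,52)]),.198)
b=xyz('side',c([(405,214)]),.015)
C=T.mean(0);print(L,T.round(3),C,b,'y in lens',(C-L)[:2]@[-.0767,.997], (np.array([.487,.0465])-L[:2])@[-.0767,.997])
# predicted base corner (rail-left, camera side) for carton at C
for c0 in([.4863,.0464],[.4863,.052]): print(xyz('side',pix('side',[[*(np.array(c0)+.029*np.array([.997,.077])+.049*np.array([-.077,.997])),.015]]),.015))
E
```

```text
[0.65654663 0.06248681 0.121     ] [[0.515 0.005 0.198]
 [0.511 0.097 0.198]
 [0.464 0.1   0.198]
 [0.467 0.008 0.198]] [0.48918427 0.0526874  0.198     ] [[0.49987732 0.09535415 0.015     ]] y in lens 0.0030666843222607655 -0.0029346245314201326
[[0.51144  0.097486 0.015   ]]
[[0.51144  0.103086 0.015   ]]
```

```bash
python3 -c "from station import bot;print(bot.hand_in())"
```

```text
the job is handed in; nothing more can be done
None
```

I handed the job in at about 17 s, with no verdict returned: the carton stands upright and released within about 7 mm of the board's middle, the lens is within about 3 mm of straight opposite it, the stick is released, and the arm is clear of everything.

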